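# Fit the closing spring and its collar on a door pivot

### The arm

A 6-joint arm with a two-finger parallel gripper is mounted at the origin on the work surface. World frame = base frame: x ahead of the robot, y to its left, z up, the work surface at z = 0. Lengths are in m, angles in rad, forces in N, time in s.
With the tool pointing down it reaches from about 0.375 to 0.975 m from the base axis. Payload 3.8 kg.
Tool frame: the origin (TCP) lies midway between the tips of the shut fingers; the grasp point (between the pads) lies 19 mm behind it; z points along the fingers, y is the direction in which the jaws open and shut (so a half turn about z gives the same grasp; the last joint's range is limited). The gripper opens to 88 mm and grips with 3 to 60 N. Pads are 18 mm wide; open, the fingers measure 123 mm over their backs; the gripper's body (75 mm by 187 mm) begins 45 mm behind the grasp point.
Start: joints at [-1.33, 0.264, 1.604, -0, 1.274, -0.037], TCP at [0.185, -0.649, 0.239] pointing down, gripper open.
Joint ranges: [-2.63, 2.63], [-0.94, 2.18], [0.31, 2.57], [-1.31, 4.45], [0, 2.66], [-2.55, 2.55]. Speed limits (rad/s): [2.57, 2.57, 3.14, 3.14, 3.14, 3.14].

### API

Orientations are given as a 3x3 rotation matrix whose columns are the frame's x, y, z axes.
In Python, from workcell import status, read_camera, bot, models gives the robot as it stands.
- The arm moves only by the tool step_arm, never from a script. Its argument "motion" is a list of rows, each a list of 5 numbers: the shift along the tool's x, y, z in cm, then the turn about the tool's z in rad, then the opening, from 0 (shut) to 1 (fully open). A call has 1 to 10 rows; each row shifts and turns the pose as measured when the row begins, along the tool's axes as they then stand; what a row does not reach is not made up. A row lasts 1/8 s, in which the tool goes at most 62.5 mm and 10.7 degrees, less where a joint would pass 70% of its speed; a pose out of reach is approached as far as the arm can. A call with a gripper value outside its range is refused whole. The fingers move at their own pace and stop on an object; the grip force is fixed at half the most. Time passes only in rows, so rows that do not move let the fingers close. It gives the time, the measured TCP pose, the force and the opening at its end, in the units of the state.
- status.get_state(): the state, without advancing time (a new reading comes with each control period).
- read_camera(name): name is "side" or "top"; returns a dict with "pixels" (480x640x3 uint8, blue, green, red), "K" (3x3 intrinsics, pixels), "k1" (the pictures are not rectified: a ray, as slopes to the right and down, at radius r is drawn at 1 + k1 r^2 times it, then the intrinsics apply), "extrinsics" (4x4, takes a point from camera to world coordinates). Camera axes: x right, y up, looking along -z (the intrinsics and any distortion apply to the point x, -y, -z); pixel columns grow to the right and rows downward; lengths in m; the calibration is good to about 2 mm. A picture is of the moment at which its call begins. There is no depth.
- bot.close_job(): hands the job in, once; it reports no verdict.
Trained networks look in the newest picture that a camera, given by its name, has taken for a name from the list of things; names that differ only in an ending like _2 or _b are one class to them, and where a whole thing is asked for, a point or a joint stands for the part that bears it (a point fixed in the world has none). Each returns a list of dicts, best first, with "score" (0 to 1); they miss things now and then, are a little off and sometimes report something else, mostly with a low value. They report only what shows in the picture. A call takes as long as a camera call.
- models.trace(camera, label): "mask" (480x640 bool, what is visible of it) and "position" ([column, row] in pixels, amid what is visible of it).
- models.tip_of(camera, label): "position" ([column, row] in pixels: a listed point, or the origin of a listed thing).
The state is a dict: "time_s": time; "joints": joint angles; "joint_vel": joint speeds; "joint_torque": joint torques, N m; "eef_pos": TCP position; "tcp_rot": TCP orientation; "force": force on the tool from outside, world axes, zero at the start; "moment": the same for the moment, N m; "width": finger opening in m.
Only numpy, scipy, OpenCV 4.12 (cv2) and the standard library are available. Lean on these libraries where they do the work, as an engineer would, in place of code of your own. Each camera call takes 0.05 s, during which the arm holds its last target. There are 200 camera calls.

### The job

Fit the door-closing spring, the larger one with the two straight legs, on the upright pin of the steel door pivot screwed to the shelf: thread it over the pin's end with its longer leg at the bottom and turn it until that leg drops into the notch in the cup's rim, so that it stands fully down in the cup. Then slip the steel collar over the pin so that it lies flat on the spring, let go, and leave the other things on the shelf where they are.

Things in the scene. Friction and masses are not known exactly. Their poses are not given: they have to be found in the camera images.
- spring: Door-closing spring: stiff steel coil of 4 mm wire, 85 g, 80 mm tall, outer diameter 32, bore 23, 8 turns 11 mm apart, both ends flat. Starts standing on its lower end. A straight radial leg at each end, both along its own +x: the longer at the very bottom, the shorter at the very top. Origin on the axis at the underside, z up the axis.
- lower_leg (a point): Point on the spring's lower, longer leg, 20.5 mm from the spring's axis along its +x, wire centre, 2 mm above the underside. This leg ends 46 mm from the axis.
- upper_leg (a point): Point on the spring's upper, shorter leg, 32 mm from the spring's axis along its +x, wire centre, 78 mm above the underside. This leg ends 40 mm from the axis.
- pivot: Bottom pivot of a self-closing door, fixed: dark steel plate 64 mm wide, 6 mm thick, from 35 mm behind to 55 mm ahead (+x) of an upright round pin, 18 mm diameter. About the pin's foot a shallow round cup: outer diameter 44, rim 3 mm thick, rim top 14.5 mm above the shelf, with one notch at the pivot's +x (towards the plate's longer end). Origin on the pin's axis at shelf level, z up.
- pin_top (a point): Centre of the pin's free end, 109 mm above the shelf. The top 9 mm of the pin taper from 18 to 10 mm diameter.
- cup_floor (a point): On the pin's axis at the level of the cup floor, 9 mm above the shelf, 5.5 mm below the rim; axes as the pivot's. The spring stands on this floor only with its lower leg in the notch; else that leg rests on the rim and the spring stays up to 5 mm high.
- notch (a point): Middle of the notch in the cup's rim, 20.5 mm from the pin's axis along the pivot's +x, 11 mm above the shelf: where point lower_leg comes to lie. The notch is 10 mm wide and open down to the cup floor.
- spare: Another, smaller coil spring without legs, standing: 23 mm outer diameter, 55 mm tall, bore 17 mm (too small for the pin). Origin at the centre of its underside. Bystander.
- pen_cup: Black plastic pen cup, 72 mm across the mouth, 98 mm tall, with three pens reaching to 145 mm and leaning out to 34 mm from its axis. Origin at the centre of its underside. Bystander.
- owl: White ceramic owl figurine, 58 mm across, 94 mm tall, origin at the centre of its underside. Bystander.
- mirror: Round chrome pocket mirror lying closed, 72 mm across (80 mm over hinge and catch), 11 mm thick. Origin at the centre of its underside. Bystander.
- lid_box: Yellow plastic box with clip-on lid, 86 x 133 x 60 mm (x, y, z) with its clips. Origin at the centre of its underside. Bystander.
- shoe_brush: Wooden shoe brush lying on its bristles, 50 x 150 x 40 mm. Origin at the centre of its underside. Bystander.
- screwdriver: Screwdriver lying along its x, 200 mm long. Bystander.
- spray_can: Shoe-care spray can, 50 mm diameter, 150 mm tall, standing. Origin at the centre of its underside. Bystander.
- collar: Steel retaining collar: plain ring, outer diameter 36 mm, bore 21 mm, 16 mm high, 60 g, lying flat, with a grub screw in its side. Origin at the centre of its underside. On the fitted spring its underside is 89 mm above the shelf and the pin stands 4 mm out of it.

How it is judged:
By the outcome, as a careful person would: the job done as asked, in the order asked, and still so for the second after the job is handed in, with the robot touching nothing.
It also fails if it takes over 67 s, if anything falls off the work surface, if the arm or the gripper's body presses on something with over 40 N, if the wrist force passes 120 N, or if a joint passes its speed limit or range.

## Working session

There is one attempt and no reset: what is moved stays moved. The work goes in short steps, Python scripts to look and compute and a tool call to move; the robot and the scene stay as the last step left them, time stands still between calls to the robot, and variables do not carry over. Pictures are saved under pics/ and viewed, about 8 in all and at most 12, crops included, and the job is handed in when it is done.

Besides the shell and the picture viewer there is one more tool, called after "Emit:" as name([rows], argument=value, ...), one row to a line, values as JSON. step_arm: Moves the arm, as the interface text tells. Its arguments: {"type":"object","properties":{"motion":{"type":"array","items":{"type":"array","items":{"type":"number"}}}},"required":["motion"]}

```bash
mkdir -p pics; ls
cat > h.py <<'E'
import numpy as np, cv2
from workcell import status, read_camera, bot, models
def project(c,P):
    E=np.array(c["extrinsics"]);K=np.array(c["K"])
    p=(np.atleast_2d(P)-E[:3,3])@E[:3,:3]
    s=np.c_[p[:,0]/-p[:,2],-p[:,1]/-p[:,2]]
    r2=(s**2).sum(1,keepdims=True); s=s*(1+c["k1"]*r2)
    return s@K[:2,:2].T+K[:2,2]
def ray(c,uv):
    E=np.array(c["extrinsics"]);K=np.array(c["K"])
    d=np.linalg.solve(K[:2,:2],np.array(uv,float)-K[:2,2]); s=d.copy()
    for _ in range(30): s=d/(1+c["k1"]*(s@s))
    v=E[:3,:3]@np.array([s[0],-s[1],-1]); return E[:3,3],v/np.linalg.norm(v)
def at_z(c,uv,z):
    o,v=ray(c,uv); return o+v*(z-o[2])/v[2]
def tri(rs):
    A=0;b=0
    for o,v in rs:
        M=np.eye(3)-np.outer(v,v);A=A+M;b=b+M@o
    p=np.linalg.solve(A,b); return p,[np.linalg.norm((np.eye(3)-np.outer(v,v))@(p-o)) for o,v in rs]
E
python3 - <<'E'
from h import *
np.set_printoptions(precision=4,suppress=True)
C={n:read_camera(n) for n in("side","top")}
for n in C:
    cv2.imwrite(f"pics/{n}0.png",C[n]["pixels"]);print(n,np.array(C[n]["extrinsics"]).tolist(),C[n]["k1"],np.array(C[n]["K"]).tolist())
for l in ["spring","lower_leg","upper_leg","pivot","pin_top","notch","cup_floor","collar","spare","pen_cup","owl","spray_can","lid_box","shoe_brush","mirror","screwdriver"]:
    R={n:models.tip_of(n,l) for n in C}
    print(l,{n:[(np.round(d["position"],1).tolist(),round(float(d["score"]),2)) for d in R[n][:2]] for n in C})
    if R["side"] and R["top"]: print("   ",*tri([ray(C[n],R[n][0]["position"]) for n in C]))
print(status.get_state())
E
```

```text
pics
side [[-0.9762335686535825, 0.12597157093329386, -0.1763496037718523, 0.4246114105097738], [-0.21629523586129504, -0.5153469771541975, 0.8292369167383576, 0.8564701955193462], [0.013579041851247364, 0.8476724936286592, 0.5303460692489131, 0.6339537765672721], [0.0, 0.0, 0.0, 1.0]] -0.0847456312012005 [[494.55186724925113, 0.0, 317.25992538477385], [0.0, 494.55186724925113, 239.66081039133707], [0.0, 0.0, 1.0]]
top [[-0.015153830721547334, 0.9963512992512059, -0.0839907726771029, 0.518290543893459], [-0.9997278313358399, -0.01658803880212162, -0.016404274480688853, -0.008246257540969892], [-0.0177376623882957, 0.08371932542211144, 0.9963314959810645, 0.9708789024918366], [0.0, 0.0, 0.0, 1.0]] -0.08866437623517526 [[434.71405013633284, 0.0, 317.23420589388365], [0.0, 434.71405013633284, 242.72223524158008], [0.0, 0.0, 1.0]]
spring {'side': [([328.2, 211.4], 0.72)], 'top': [([446.9, 221.4], 0.65)]}
    [ 0.6416 -0.2871 -0.0038] [np.float64(0.002469772191471827), np.float64(0.002469772191471989)]
lower_leg {'side': [([316.5, 211.7], 0.57), ([310.1, 186.5], 0.37)], 'top': [([442.3, 2
[... 2549 characters left out ...]
)], 'top': [([419.6, 171.9], 0.72), ([335.2, 233.4], 0.72)]}
    [ 0.7558 -0.2269  0.006 ] [np.float64(0.0010317992453790028), np.float64(0.0010317992453787869)]
{'time_s': 1.7, 'joints': array([-1.3299,  0.2639,  1.604 , -0.    ,  1.2737, -0.0369]), 'joint_vel': array([ 0.0006,  0.0007, -0.0019,  0.0001, -0.0015,  0.0007]), 'joint_torque': array([  0.0015, -50.2026, -35.7245,   0.0731,   0.0184,  -0.    ]), 'eef_pos': array([ 0.1851, -0.6491,  0.2387]), 'tcp_rot': array([[ 0.9617,  0.2742, -0.    ],
       [ 0.2742, -0.9617,  0.    ],
       [-0.    , -0.    , -1.    ]]), 'force': array([ 0.5802, -0.3374,  0.3495]), 'moment': array([ 0.0058, -0.0588,  0.003 ]), 'width': 0.08823430662958114}
```

Run:
```python
import cv2,numpy as np
t=cv2.imread('pics/top0.png');s=cv2.imread('pics/side0.png')
a=cv2.resize(t[180:260,295:375],(400,400),interpolation=cv2.INTER_CUBIC)
b=cv2.resize(t[170:250,405:485],(400,400),interpolation=cv2.INTER_CUBIC)
cv2.imwrite('pics/crop0.png',np.hstack([a,b]))
```

```text
(no output)
```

View pics/side0.png

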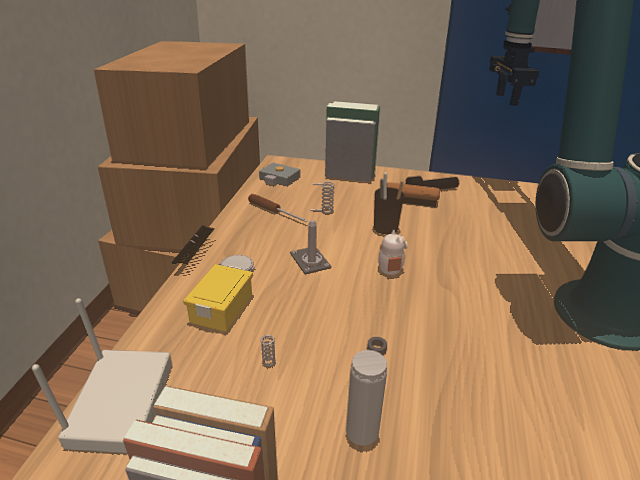

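View pics/top0.png

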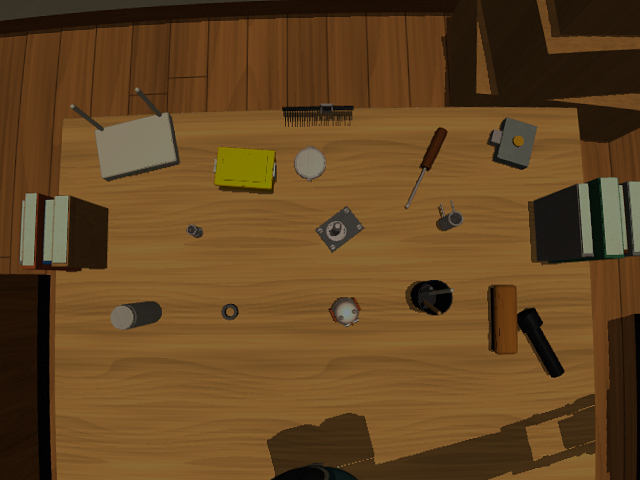

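View pics/crop0.png

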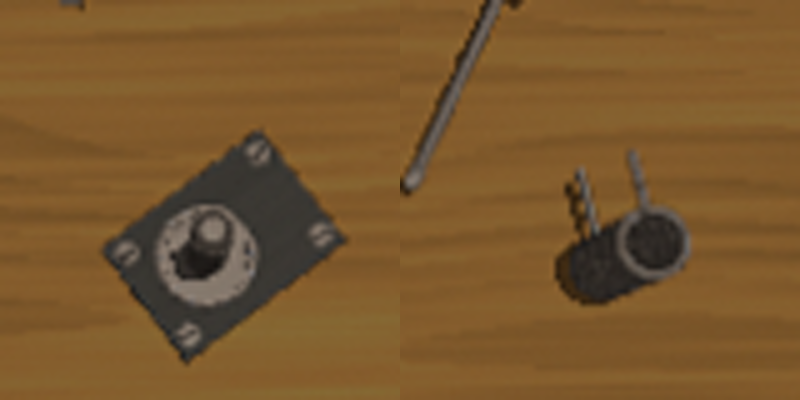

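Side view: the spring stands at about (328,200) with both legs pointing left, the pin is at (312,240), and the collar at (377,345). Top view: the pivot plate's long end points up and to the right of the cup at (336,231). The spring's legs point up and slightly left from (450,220), and the collar is at (230,312).

```bash
cat > fit.py <<'E'
from h import *
from scipy.optimize import least_squares
def fit(obs,x0):
    """obs: (camera dict, uv, local pt, weight); pose x,y,yaw"""
    def P(x,l): c,s=np.cos(x[2]),np.sin(x[2]); return [x[0]+c*l[0]-s*l[1],x[1]+s*l[0]+c*l[1],l[2]]
    f=lambda x: np.concatenate([(project(c,P(x,l))[0]-uv)*w for c,uv,l,w in obs])
    r=least_squares(f,x0,loss='soft_l1'); return r.x,r.fun.reshape(-1,2)
E
python3 - <<'E'
from fit import *
np.set_printoptions(precision=4,suppress=True)
t,s=read_camera("top"),read_camera("side")
m=1e-3
tp=np.array
obs=[(t,(346,206),(.055,.032,.006),1),(t,(364.6,228),(.055,-.032,.006),1),(t,(332.4,252.4),(-.035,-.032,.006),1),(t,(315.6,230),(-.035,.032,.006),1),
(s,(315.3,218.8),(0,0,.109),.5),(s,(309.3,259.4),(0,0,.009),1),(t,(336.5,225.5),(0,0,.109),1)]
print("pivot",*fit(obs,[.62,-.04,-.7]))
obs=[(t,(451.4,200),(.040,0,.078),1),(t,(440.6,204),(.046,0,.002),1),(t,(456,218.6),(0,0,.080),1),(s,(328.2,211.4),(0,0,0),.5),(t,(446.9,221.4),(0,0,0),.5),(s,(316,187.2),(.032,0,.078),1),(t,(452.3,204.9),(.032,0,.078),1),(t,(442.3,212.8),(.0205,0,.002),.5)]
print("spring",*fit(obs,[.64,-.285,.2]))
d=models.trace("top","collar")
for n,c in(("top",t),("side",s)):
    for d in models.trace(n,"collar")[:2]:
        ys,xs=np.nonzero(d["mask"]); uv=((xs.min()+xs.max())/2,(ys.min()+ys.max())/2); print("collar",n,d["score"],uv,xs.size,at_z(c,uv,.008),ray(c,uv)[1])
    if n=="side": pass
E
```

```text
pivot [ 0.6241 -0.0347 -0.9271] [[ 0.5628 -0.6627]
 [-0.3421 -0.2883]
 [ 0.0552 -0.0033]
 [-0.7596 -0.2005]
 [-1.1632  1.1805]
 [ 3.2719  0.5617]
 [ 0.8217  0.3344]]
spring [ 0.6388 -0.2826  0.2153] [[-0.407   0.2142]
 [ 0.1008 -0.2775]
 [ 0.1785 -0.0208]
 [-0.1047 -0.2324]
 [-0.6426  1.0463]
 [ 0.3628 -2.9157]
 [-0.3263 -0.9983]
 [ 0.6305  0.8993]]
collar top 0.73 (np.float64(503.5), np.float64(318.5)) 1837 [ 0.424  -0.4029  0.008 ] [-0.0903 -0.3777 -0.9215]
collar top 0.6 (np.float64(229.0), np.float64(311.0)) 181 [0.451  0.2053 0.008 ] [-0.0681  0.2161 -0.974 ]
collar side 0.63 (np.float64(377.0), np.float64(344.5)) 275 [0.4519 0.1984 0.008 ] [ 0.0301 -0.7242 -0.6889]
collar side 0.43 (np.float64(322.5), np.float64(197.0)) 301 [ 0.6669 -0.3433  0.008 ] [ 0.1762 -0.8727 -0.4553]
```

Emit:
step_arm([
  [5.3,-2.2,0,0,1],
  [5.3,-2.2,0,0,1],
  [5.3,-2.2,0,0,1],
  [5.3,-2.2,0,0,1],
  [5.3,-2.2,0,0,1],
  [5.3,-2.2,0,0,1],
  [5.3,-2.2,0,0,1],
  [5.3,-2.2,0,0,1],
  [5.3,-2.2,0,0,1],
  [0,0,0,-0.16,1],
])

```text
time_s: 3.2
eef_pos: [0.6025, -0.3203, 0.2394]
tcp_rot: [[0.906, 0.424, 0.004], [0.424, -0.906, -0.004], [0.002, 0.005, -1.0]]
force: [-0.2, 0.1, -0.4]
width: 0.088
```

```bash
cat > go.py <<'E'
import sys; from h import *
def go(x,y,z,yaw):
    s=status.get_state();R=np.array(s["tcp_rot"]);p=np.array(s["eef_pos"])
    psi=np.arctan2(R[1,0],R[0,0]); d=R.T@(np.array([x,y,z])-p)*100
    print("t",round(s["time_s"],2),"p",p.round(4),"yaw",round(psi,3),"delta cm",d.round(2),"turn",round(-(yaw-psi),3),"w",s["width"].round(4),"F",np.round(s["force"],1),"j6",s["joints"][5].round(2),"tilt",R[:2,2].round(3))
if __name__=="__main__": go(*map(float,sys.argv[1:]))
E
python3 go.py .639 -.2826 .15 .5
```

```text
Traceback (most recent call last):
  File "go.py", line 6, in <module>
    if __name__=="__main__": go(*map(float,sys.argv[1:]))
                             ~~^^^^^^^^^^^^^^^^^^^^^^^^^^
  File "go.py", line 5, in go
    print("t",round(s["time_s"],2),"p",p.round(4),"yaw",round(psi,3),"delta cm",d.round(2),"turn",round(-(yaw-psi),3),"w",s["width"].round(4),"F",np.round(s["force"],1),"j6",s["joints"][5].round(2),"tilt",R[:2,2].round(3))
                                                                                                                          ^^^^^^^^^^^^^^^^
AttributeError: 'float' object has no attribute 'round'
```

```bash
sed -i 's/s\["width"\].round(4)/round(s["width"],4)/' go.py; python3 go.py .639 -.2826 .15 .5
```

```text
t 3.2 p [ 0.6025 -0.3203  0.2394] yaw 0.438 delta cm [ 4.89 -1.91  8.94] turn -0.062 w 0.088 F [-0.2  0.1 -0.4] j6 0.61 tilt [ 0.004 -0.004]
```

Emit:
step_arm([
  [2.4,-0.9,0,-0.05,1],
  [2.4,-0.9,0,0,1],
  [0,0,3,0,1],
  [0,0,3,0,1],
  [0,0,2,0,1],
  [0,0,0,0,1],
  [0,0,0,0,1],
])

```text
time_s: 4.08
eef_pos: [0.6424, -0.2797, 0.1593]
tcp_rot: [[0.883, 0.469, 0.007], [0.469, -0.883, -0.006], [0.003, 0.008, -1.0]]
force: [-0.5, 0.9, 0.7]
width: 0.0881
```

```bash
python3 go.py .639 -.2826 .15 .5
python3 - <<'E'
from h import *
for n in("side","top"):
    c=read_camera(n);im=c["pixels"].copy()
    p=np.array(status.get_state()["eef_pos"]);u,v=project(c,p)[0];print(n,u,v)
    u,v=int(u),int(v);k=cv2.resize(im[v-70:v+80,u-100:u+100],(800,600),interpolation=cv2.INTER_CUBIC)
    cv2.imwrite(f"pics/{n}1.png",k)
a,b=[cv2.imread(f"pics/{n}1.png") for n in("side","top")]
cv2.imwrite("pics/c1.png",cv2.resize(np.hstack([a[:,150:650],b[:,150:650]]),(800,480)))
E
```

```text
t 4.08 p [ 0.6424 -0.2797  0.1593] yaw 0.489 delta cm [-0.44  0.09  0.93] turn -0.011 w 0.0881 F [-0.5  0.9  0.7] j6 0.64 tilt [ 0.007 -0.006]
side 327.9834181546972 155.3806340380768
top 467.1261164485085 210.9351068346094
```

View pics/c1.png

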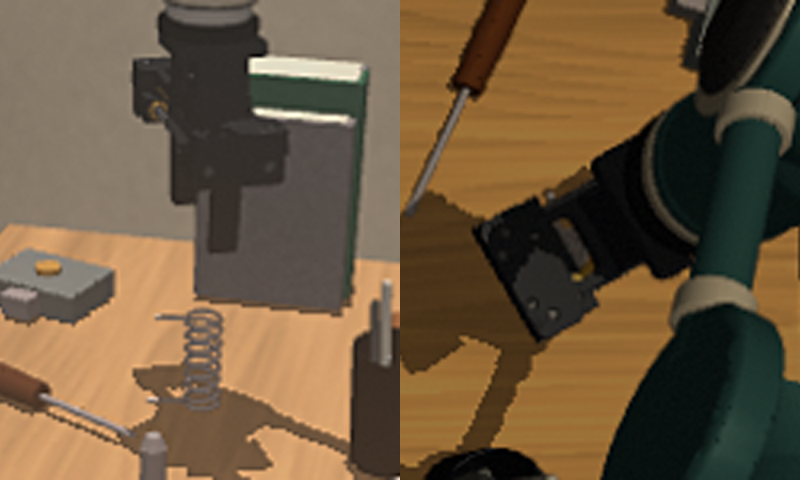

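Side view: the open gripper is right above the spring, with the upper leg pointing left at (160,317) in the crop, clear of the fingers. Descending to grasp.

Emit:
step_arm([
  [-0.4,0.1,2,0,1],
  [0,0,2,0,1],
  [0,0,2,0,1],
  [0,0,2,0,1],
  [0,0,2,0,1],
  [0,0,1.2,0,1],
  [0,0,0,0,1],
])

```text
time_s: 5.05
eef_pos: [0.6392, -0.2835, 0.0388]
tcp_rot: [[0.883, 0.469, 0.006], [0.469, -0.883, -0.005], [0.003, 0.007, -1.0]]
force: [1.2, -0.4, 0.1]
width: 0.0884
```

```bash
python3 go.py .639 -.2826 .047 .5
```

```text
t 5.05 p [ 0.6392 -0.2835  0.0388] yaw 0.488 delta cm [ 0.03 -0.08 -0.82] turn -0.012 w 0.0884 F [ 1.2 -0.4  0.1] j6 0.63 tilt [ 0.006 -0.005]
```

Emit:
step_arm([
  [0,0,-0.9,0,1],
  [0,0,0,0,1],
  [0,0,0,0,0],
  [0,0,0,0,0],
  [0,0,0,0,0],
  [0,0,0,0,0],
  [0,0,0,0,0],
  [0,0,0,0,0],
])

```text
time_s: 6.05
eef_pos: [0.6415, -0.2845, 0.0523]
tcp_rot: [[0.883, 0.469, 0.011], [0.469, -0.883, -0.008], [0.006, 0.012, -1.0]]
force: [-0.0, 0.4, -0.1]
width: 0.0306
```

```bash
python3 go.py .639 -.2826 .21 .5
```

```text
t 6.05 p [ 0.6415 -0.2845  0.0523] yaw 0.488 delta cm [ -0.04  -0.1  -15.77] turn -0.012 w 0.0306 F [-0.   0.4 -0.1] j6 0.63 tilt [ 0.011 -0.008]
```

Emit:
step_arm([
  [0,0,-1,0,0],
  [0,0,-2,0,0],
  [0,0,-3,0,0],
  [0,0,-3,0,0],
  [0,0,-3,0,0],
  [0,0,-2,0,0],
  [0,0,0,0,0],
  [0,0,0,0,0],
])

```text
time_s: 7.05
eef_pos: [0.64, -0.2835, 0.2028]
tcp_rot: [[0.883, 0.469, 0.014], [0.469, -0.883, -0.009], [0.008, 0.015, -1.0]]
force: [-0.1, 0.3, -1.6]
width: 0.0298
```

```bash
python3 go.py .639 -.2826 .21 .5
python3 - <<'E'
from h import *
c=read_camera("side");p=np.array(status.get_state()["eef_pos"]);u,v=project(c,p)[0]; print(u,v)
u,v=int(u),int(v);cv2.imwrite("pics/s2.png",cv2.resize(c["pixels"][v-70:v+80,u-100:u+100],(800,600),interpolation=cv2.INTER_CUBIC))
for l in("spring","lower_leg","upper_leg"): print(l,[(d["position"],d["score"]) for d in models.tip_of("side",l)[:2]])
E
```

```text
t 7.05 p [ 0.64   -0.2835  0.2028] yaw 0.488 delta cm [-0.05 -0.11 -0.72] turn -0.012 w 0.0298 F [-0.1  0.3 -1.6] j6 0.63 tilt [ 0.014 -0.009]
329.60212885119097 138.38802286939912
spring [([330.2, 155.5], 0.47)]
lower_leg [([390.3, 270.0], 0.31)]
upper_leg [([315.8, 128.9], 0.77)]
```

View pics/s2.png

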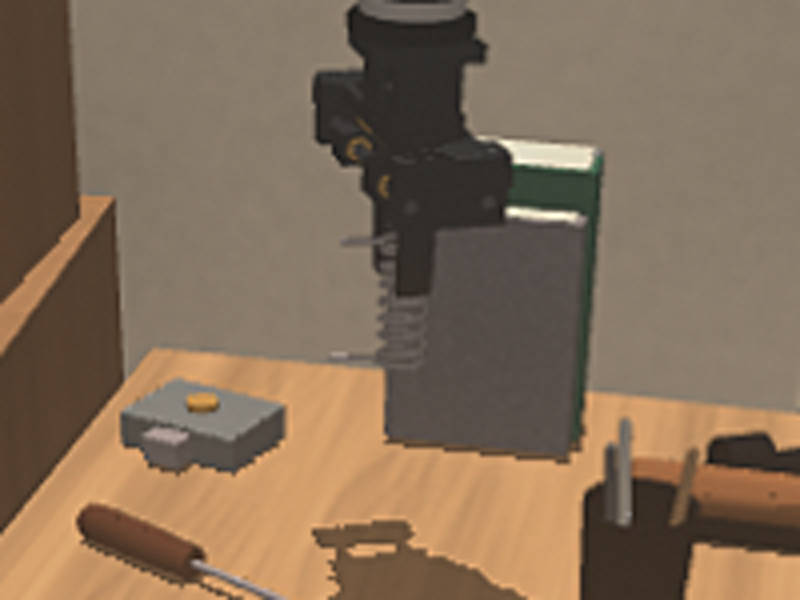

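The spring hangs straight in the jaws with both legs pointing left, at crop (340,240) and (335,355). Moving above the pin and turning.

Emit:
step_arm([
  [1.9,-4.3,-0.4,0,0],
  [2.0,-4.3,-0.4,0,0],
  [2.0,-4.4,0,0,0],
  [2.0,-4.4,0,0,0],
  [2.0,-4.3,0,0,0],
  [0,0,0,0.18,0],
  [0,0,0,0.18,0],
  [0,0,0,0.18,0],
  [0,0,0,0.18,0],
  [0,0,0,0.18,0],
])

```text
time_s: 8.5
eef_pos: [0.6195, -0.0364, 0.195]
tcp_rot: [[0.904, -0.427, -0.007], [-0.427, -0.904, -0.005], [-0.004, 0.007, -1.0]]
force: [0.4, 1.0, -1.3]
width: 0.0299
```

```bash
python3 go.py .625 -.034 .205 -.654
```

```text
t 8.5 p [ 0.6195 -0.0364  0.195 ] yaw -0.441 delta cm [ 0.39 -0.45 -1.  ] turn 0.213 w 0.0299 F [ 0.4  1.  -1.3] j6 1.92 tilt [-0.007 -0.005]
```

Emit:
step_arm([
  [0.4,-0.4,-1,0.18,0],
  [0,0,0,0,0],
  [0,0,0,0,0],
])

```text
time_s: 8.88
eef_pos: [0.623, -0.0343, 0.2013]
tcp_rot: [[0.812, -0.583, -0.013], [-0.583, -0.812, -0.004], [-0.008, 0.011, -1.0]]
force: [-0.4, -0.1, -1.6]
width: 0.0301
```

```bash
python3 go.py .625 -.034 .205 -.654
python3 - <<'E'
from h import *
p=np.array(status.get_state()["eef_pos"]);ims=[]
for n in("side","top"):
    c=read_camera(n);u,v=map(int,project(c,[.624,-.035,.12])[0]);print(n,u,v)
    ims.append(cv2.resize(c["pixels"][v-45:v+55,u-33:u+33] if n=="side" else c["pixels"][v-50:v+50,u-33:u+33],(396,600),interpolation=cv2.INTER_CUBIC))
    for l in("spring","lower_leg","upper_leg","pin_top","notch","cup_floor"): print(l,[(np.round(d["position"],1),round(float(d["score"]),2)) for d in models.tip_of(n,l)[:1]])
cv2.imwrite("pics/c3.png",np.hstack(ims))
E
```

```text
t 8.88 p [ 0.623  -0.0343  0.2013] yaw -0.622 delta cm [ 0.14 -0.13 -0.37] turn 0.032 w 0.0301 F [-0.4 -0.1 -1.6] j6 2.1 tilt [-0.013 -0.004]
side 313 216
spring [(array([314.3, 200.6]), 0.95)]
lower_leg [(array([306. , 202.1]), 0.76)]
upper_leg [(array([306.7, 168.1]), 0.71)]
pin_top [(array([312.3, 220.9]), 0.95)]
notch [(array([305.4, 258.1]), 0.86)]
cup_floor [(array([390.5, 268.4]), 0.74)]
top 337 225
spring []
lower_leg []
upper_leg []
pin_top [(array([337.6, 225.2]), 0.98)]
notch [(array([346.6, 227.1]), 0.82)]
cup_floor [(array([337.2, 232.2]), 0.91)]
```

View pics/c3.png

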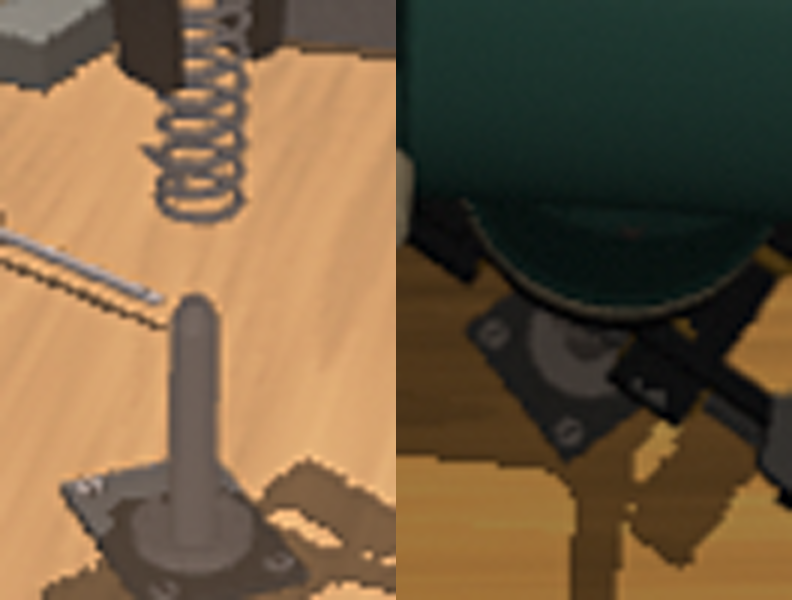

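Side crop: the spring's bottom ring is centred at (202,200), about 1.4 px right of the pin top at (194,300). The top view is blocked by the wrist. I'll compute the offset using the known heights.

Run:
```python
from h import *
c=read_camera("side");np.set_printoptions(precision=4,suppress=True)
z=.2013-.0523
print("ring centre", at_z(c,(313.7,204.3),z+.002))
print("net spring,lowleg,upleg",at_z(c,(314.3,200.6),z),at_z(c,(306,202.1),z+.002),at_z(c,(306.7,168.1),z+.078))
print("pin",at_z(c,(312.3,220.9),.109),"notch",at_z(c,(305.4,258.1),.011), "cup centre(crop)",at_z(c,(280+192/6,171+537/6),.0145))
print(project(c,[[.6241,-.0347,.109],[.6241,-.0347,.149]]))
```

```text
ring centre [ 0.6224 -0.0323  0.151 ]
net spring,lowleg,upleg [ 0.6257 -0.0525  0.149 ] [ 0.6402 -0.038   0.151 ] [ 0.6397 -0.0411  0.227 ]
pin [ 0.6257 -0.0354  0.109 ] notch [ 0.6407 -0.0352  0.011 ] cup centre(crop) [ 0.6231 -0.0245  0.0145]
[[312.9755 221.1498]
 [313.149  204.5231]]
```

Run:
```python
from h import *
c=read_camera("side");np.set_printoptions(precision=1,suppress=True)
for a in(-.5,-.7,-.9,-1.1): print(a,(project(c,[[.6224+r*np.cos(a),-.0323+r*np.sin(a),z] for r,z in((.046,.151),(.0205,.151),(.032,.227),(.04,.227))])).tolist())
for a in(-.8,-.927,-1.05): print("notch",a,project(c,[.6241+.0205*np.cos(a),-.0347+.0205*np.sin(a),.011]))
v,u=171-20,280-20
cv2.imwrite("pics/c4.png",cv2.resize(c["pixels"][150:215,280:350],(700,650),interpolation=cv2.INTER_CUBIC))
```

```text
-0.5 [[297.534215128432, 197.43792212972036], [306.39493031525006, 201.19410202754577], [302.2988287603919, 166.3031717674765], [299.4212456900482, 165.23230806831157]]
-0.7 [[300.76253493448905, 196.13362570967178], [307.83719305545145, 200.59481928190075], [304.6350689656934, 165.46936359257595], [302.3391225216079, 164.20026966913758]]
-0.9 [[304.4606517836761, 195.15569706917944], [309.5036989238431, 200.1431736135676], [307.32306909592194, 164.84430828309075], [305.6868883812091, 163.4278989399972]]
-1.1 [[308.4901210838124, 194.53568612778244], [311.3297852545363, 199.85561905392208], [310.26037995653024, 164.44948280772388], [309.33845392258536, 162.9406951324686]]
notch -0.8 [[307.9 254.8]]
notch -0.927 [[308.9 254.5]]
notch -1.05 [[310.  254.3]]
```

View pics/c4.png

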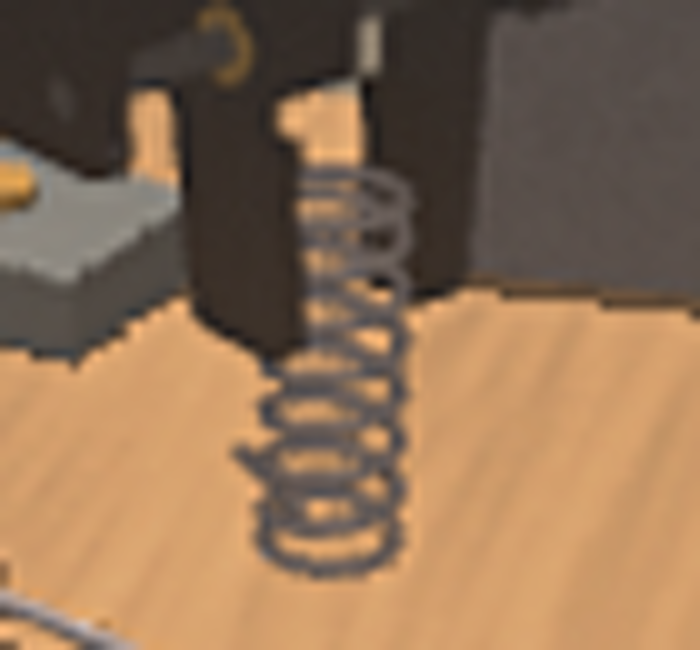

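The leg tip at crop (240,452) corresponds to (304,195) px, which matches a spring yaw of about −0.89, as expected. Correcting by +3 mm and starting down.

Emit:
step_arm([
  [0.3,-0.1,0,0.03,0],
  [0,0,1,0,0],
  [0,0,1,0,0],
  [0,0,0.5,0,0],
  [0,0,0,0,0],
  [0,0,0,0,0],
])

```text
time_s: 10.42
eef_pos: [0.626, -0.0354, 0.1746]
tcp_rot: [[0.791, -0.611, -0.013], [-0.611, -0.791, -0.004], [-0.007, 0.011, -1.0]]
force: [-0.3, -0.1, -1.4]
width: 0.0298
```

```bash
python3 go.py .626 -.0355 .0613 -.654
```

```text
t 10.43 p [ 0.626  -0.0354  0.1746] yaw -0.658 delta cm [ 0.09 -0.11 11.33] turn -0.004 w 0.0298 F [-0.3 -0.1 -1.4] j6 2.14 tilt [-0.013 -0.004]
```

Emit:
step_arm([
  [0,0,0.8,0,0],
  [0,0,0.8,0,0],
  [0,0,0.8,0,0],
  [0,0,0.8,0,0],
  [0,0,0,0,0],
])

```text
time_s: 11.05
eef_pos: [0.6255, -0.0355, 0.1404]
tcp_rot: [[0.791, -0.611, -0.013], [-0.611, -0.791, -0.004], [-0.007, 0.011, -1.0]]
force: [-0.3, 0.4, -0.5]
width: 0.0297
```

```bash
python3 go.py .626 -.0355 .0613 -.654
```

```text
t 11.05 p [ 0.6255 -0.0355  0.1404] yaw -0.658 delta cm [ 0.09 -0.12  7.9 ] turn -0.004 w 0.0297 F [-0.3  0.4 -0.5] j6 2.14 tilt [-0.013 -0.004]
```

Emit:
step_arm([
  [0,0,0.8,0,0],
  [0,0,0.9,0,0],
  [0,0,0.9,0,0],
  [0,0,0.9,0,0],
  [0,0,0.9,0,0],
  [0,0,0.9,0,0],
  [0,0,0,0,0],
])

```text
time_s: 11.92
eef_pos: [0.6247, -0.0358, 0.0833]
tcp_rot: [[0.791, -0.611, -0.013], [-0.611, -0.791, -0.004], [-0.008, 0.011, -1.0]]
force: [-0.2, 0.1, -0.1]
width: 0.0306
```

```bash
python3 go.py .626 -.0355 .0613 -.654
python3 - <<'E'
from h import *
c=read_camera("side")
cv2.imwrite("pics/c5.png",cv2.resize(c["pixels"][190:290,260:370],(770,700)[:2],interpolation=cv2.INTER_CUBIC)[:600])
E
```

```text
t 11.93 p [ 0.6247 -0.0358  0.0833] yaw -0.658 delta cm [ 0.11 -0.13  2.19] turn -0.004 w 0.0306 F [-0.2  0.1 -0.1] j6 2.14 tilt [-0.013 -0.004]
```

View pics/c5.png

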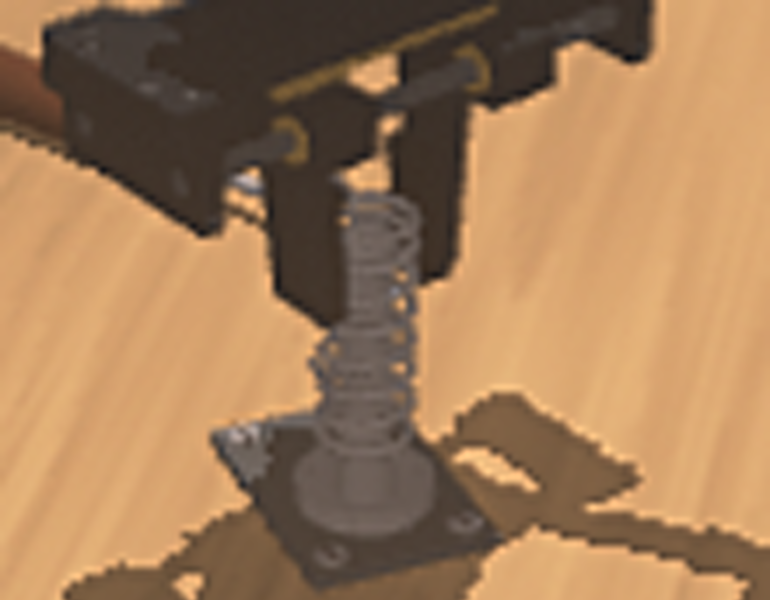

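The spring is on the pin: the pin runs up inside the coil, whose bottom is at (365,430), above the cup at (365,490). Lowering the last 22 mm gently.

Emit:
step_arm([
  [0.1,-0.1,0.4,0,0],
  [0,0,0.4,0,0],
  [0,0,0.3,0,0],
  [0,0,0.2,0,0],
  [0,0,0.2,0,0],
  [0,0,0.2,0,0],
  [0,0,0,0,0],
])

```text
time_s: 12.85
eef_pos: [0.6272, -0.036, 0.0669]
tcp_rot: [[0.792, -0.611, -0.011], [-0.611, -0.792, -0.005], [-0.005, 0.01, -1.0]]
force: [0.7, 0.3, -1.5]
width: 0.0298
```

```bash
python3 go.py .626 -.0355 .0613 -.654
```

```text
t 12.85 p [ 0.6272 -0.036   0.0669] yaw -0.657 delta cm [-0.12  0.03  0.56] turn -0.003 w 0.0298 F [ 0.7  0.3 -1.5] j6 2.14 tilt [-0.011 -0.005]
```

Emit:
step_arm([
  [-0.1,0,0.1,0,0],
  [0,0,0.15,0,0],
  [0,0,0.15,0,0],
  [0,0,0.1,0,0],
  [0,0,0,0,0],
])

```text
time_s: 13.48
eef_pos: [0.6265, -0.0354, 0.0618]
tcp_rot: [[0.792, -0.611, -0.01], [-0.611, -0.792, -0.005], [-0.005, 0.01, -1.0]]
force: [-0.0, -0.9, -1.8]
width: 0.0299
```

```bash
python3 go.py .626 -.0355 .0613 -.654
```

```text
t 13.47 p [ 0.6265 -0.0354  0.0618] yaw -0.657 delta cm [-0.04  0.03  0.05] turn -0.003 w 0.0299 F [-0.  -0.9 -1.8] j6 2.14 tilt [-0.01  -0.005]
```

Emit:
step_arm([
  [0,0,0.1,0,0],
  [0,0,0.1,0,0],
  [0,0,0,0,0],
])

```text
time_s: 13.85
eef_pos: [0.6269, -0.0355, 0.0614]
tcp_rot: [[0.792, -0.611, -0.009], [-0.611, -0.792, -0.005], [-0.004, 0.01, -1.0]]
force: [-1.8, -1.1, -0.6]
width: 0.0298
```

```bash
python3 go.py .626 -.0355 .0613 -.654
```

```text
t 13.85 p [ 0.6269 -0.0355  0.0614] yaw -0.657 delta cm [-0.07  0.06  0.01] turn -0.003 w 0.0298 F [-1.8 -1.1 -0.6] j6 2.14 tilt [-0.009 -0.005]
```

Emit:
step_arm([
  [0,0,0.05,0,0],
  [0,0,0,0,0.6],
  [0,0,0,0,0.6],
  [0,0,0,0,0.6],
  [0,0,0,0,0.6],
  [0,0,-1,0,0.6],
  [0,0,-3,0,0.6],
  [0,0,-4,0,0.6],
  [0,0,-4,0,0.6],
  [0,0,-2,0,0.6],
])

```text
time_s: 15.1
eef_pos: [0.6274, -0.0344, 0.2047]
tcp_rot: [[0.791, -0.611, -0.012], [-0.611, -0.791, -0.004], [-0.006, 0.01, -1.0]]
force: [0.6, 0.5, 0.5]
width: 0.0528
```

```bash
python3 go.py .451 .203 .21 0
```

```text
t 15.1 p [ 0.6274 -0.0344  0.2047] yaw -0.658 delta cm [-28.48  -8.01  -0.43] turn -0.658 w 0.0528 F [0.6 0.5 0.5] j6 2.14 tilt [-0.012 -0.004]
```

Emit:
step_arm([
  [0,0,0,-0.18,0.7],
  [0,0,0,-0.18,0.7],
  [0,0,0,-0.18,0.7],
  [0,0,0,-0.1,0.7],
  [-3.5,-4.7,0,0,0.7],
  [-3.5,-4.7,0,0,0.7],
  [-3.5,-4.7,0,0,0.7],
  [-3.4,-4.6,0,0,0.7],
  [-3,-4,0,0,0.7],
  [0,0,0,0,0.7],
])

```text
time_s: 16.35
eef_pos: [0.458, 0.1976, 0.2165]
tcp_rot: [[1.0, 0.001, 0.008], [0.001, -1.0, -0.003], [0.008, 0.003, -1.0]]
force: [0.8, -0.7, 0.3]
width: 0.0616
```

```bash
python3 go.py .451 .203 .21 0
python3 - <<'E'
from fit import *
np.set_printoptions(precision=4,suppress=True)
C={n:read_camera(n) for n in("side","top")}
for n,c in C.items():
    for l in("spring","lower_leg","upper_leg","pin_top","notch","collar"): print(n,l,[(np.round(d["position"],1),round(float(d["score"]),2)) for d in models.tip_of(n,l)[:1]])
for z in(.009,.014): print("pred side (low leg r20,46; upper leg r32,40; axis bottom/top)",project(C["side"],[[.6255+r*np.cos(-.93),-.035+r*np.sin(-.93),z+h] for r,h in((.0205,.002),(.046,.002),(.032,.078),(.04,.078),(0,0),(0,.08))]).round(1).tolist())
s=C["side"]["pixels"];t=C["top"]["pixels"]
a=cv2.resize(s[190:290,262:362],(400,400),interpolation=cv2.INTER_CUBIC);b=cv2.resize(t[190:260,300:370],(400,400),interpolation=cv2.INTER_CUBIC)
cv2.imwrite("pics/c6.png",np.hstack([a,b]))
E
```

```text
t 16.35 p [0.458  0.1976 0.2165] yaw 0.001 delta cm [-0.7  -0.54  0.64] turn 0.001 w 0.0616 F [ 0.8 -0.7  0.3] j6 1.93 tilt [ 0.008 -0.003]
side spring []
side lower_leg [(array([307.5, 257.4]), 0.78)]
side upper_leg [(array([303.6, 225.1]), 0.62)]
side pin_top [(array([312.7, 220. ]), 0.9)]
side notch [(array([308.4, 255.1]), 0.92)]
side collar [(array([374.7, 350.4]), 0.74)]
top spring [(array([349.5, 218.1]), 0.67)]
top lower_leg [(array([342.6, 224.2]), 0.74)]
top upper_leg [(array([346.4, 217.9]), 0.44)]
top pin_top [(array([337.2, 222.6]), 0.66)]
top notch [(array([343.4, 228.1]), 0.74)]
top collar []
pred side (low leg r20,46; upper leg r32,40; axis bottom/top) [[308.4, 254.4], [304.0, 248.7], [306.4, 223.0], [305.0, 221.3], [312.0, 259.8], [312.3, 229.1]]
pred side (low leg r20,46; upper leg r32,40; axis bottom/top) [[308.4, 252.5], [304.0, 246.9], [306.4, 221.0], [305.0, 219.4], [312.0, 257.9], [312.3, 227.1]]
```

View pics/c6.png

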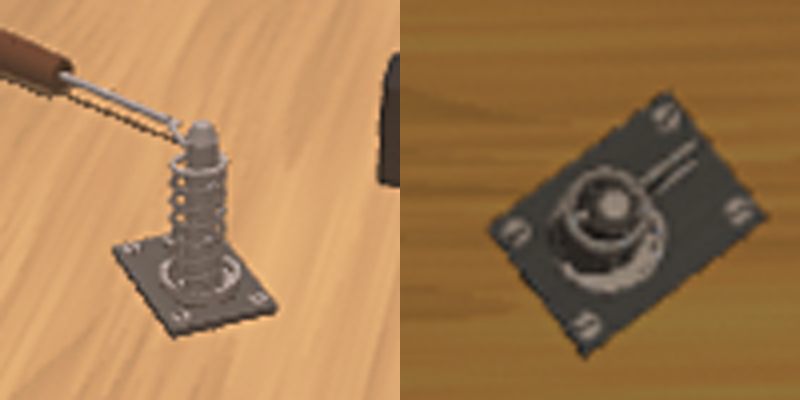

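The spring stands seated. The upper-leg tip, at side px (305.7,220.5), and the top ring, at about (312,231), match the fully-down prediction. In the top view both legs lie along the plate axis. On to the collar.

Emit:
step_arm([
  [-0.7,-0.6,2,0,0.7],
  [0,0,3,0,0.7],
  [0,0,3,0,0.7],
  [0,0,3,0,0.7],
  [0,0,2,0,0.7],
  [0,0,1,0,0.7],
  [0,0,0,0,0.7],
  [0,0,0,0,0.7],
])

```text
time_s: 18.05
eef_pos: [0.4564, 0.2018, 0.0739]
tcp_rot: [[1.0, -0.004, 0.012], [-0.004, -1.0, -0.002], [0.012, 0.002, -1.0]]
force: [0.1, -0.4, -0.7]
width: 0.0615
```

```bash
python3 go.py .451 .204 .004 0
python3 - <<'E'
from h import *
np.set_printoptions(precision=4,suppress=True)
rs=[]
for n in("side","top"):
    c=read_camera(n)
    for d in models.trace(n,"collar")[:2]:
        ys,xs=np.nonzero(d["mask"]); uv=((xs.min()+xs.max())/2,(ys.min()+ys.max())/2); print(n,round(float(d["score"]),2),uv,xs.size,at_z(c,uv,.008))
    u,v=project(c,[.451,.204,.05])[0].astype(int)
    rs.append(cv2.resize(c["pixels"][v-40:v+40,u-40:u+40],(400,400),interpolation=cv2.INTER_CUBIC)); print(u,v)
cv2.imwrite("pics/c7.png",np.hstack(rs))
E
```

```text
t 18.05 p [0.4564 0.2018 0.0739] yaw -0.004 delta cm [-0.63 -0.23  6.98] turn -0.004 w 0.0615 F [ 0.1 -0.4 -0.7] j6 1.95 tilt [ 0.012 -0.002]
side 0.48 (np.float64(377.0), np.float64(345.0)) 245 [0.4518 0.1997 0.008 ]
379 329
top 0.36 (np.float64(226.5), np.float64(315.5)) 18 [0.4411 0.211  0.008 ]
225 312
```

View pics/c7.png

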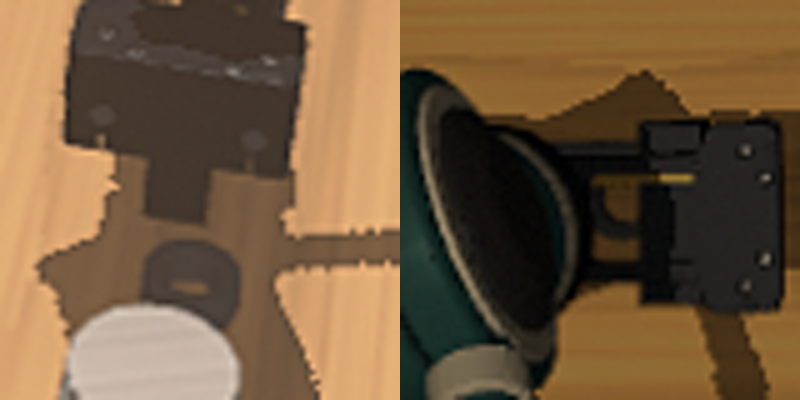

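Side: the collar is under the gripper, slightly right of the near finger at crop (178,220). This agrees with the −6 mm x correction.

Emit:
step_arm([
  [-0.5,-0.2,1,0,0.7],
  [0,0,1.5,0,0.7],
  [0,0,1.5,0,0.7],
  [0,0,1,0,0.7],
  [0,0,0.5,0,0.7],
  [0,0,0,0,0.7],
  [0,0,0,0,0.7],
])

```text
time_s: 19.12
eef_pos: [0.4514, 0.2037, 0.0146]
tcp_rot: [[1.0, -0.004, 0.012], [-0.004, -1.0, -0.002], [0.012, 0.002, -1.0]]
force: [0.3, -0.0, 0.0]
width: 0.0616
```

```bash
python3 go.py .451 .204 .004 0
```

```text
t 19.12 p [0.4514 0.2037 0.0146] yaw -0.004 delta cm [-0.05 -0.04  1.06] turn -0.004 w 0.0616 F [ 0.3 -0.   0. ] j6 1.96 tilt [ 0.012 -0.002]
```

Emit:
step_arm([
  [0,0,0.5,0,0.7],
  [0,0,0.4,0,0.7],
  [0,0,0,0,0.7],
  [0,0,0,0,0],
  [0,0,0,0,0],
  [0,0,0,0,0],
  [0,0,0,0,0],
  [0,0,0,0,0],
])

```text
time_s: 20.12
eef_pos: [0.4525, 0.204, 0.0061]
tcp_rot: [[1.0, -0.004, 0.014], [-0.004, -1.0, -0.001], [0.014, 0.001, -1.0]]
force: [-0.3, -0.3, -1.6]
width: 0.0351
```

```bash
python3 go.py .451 .204 .004 0
```

```text
t 20.12 p [0.4525 0.204  0.0061] yaw -0.004 delta cm [-0.15  0.    0.21] turn -0.004 w 0.0351 F [-0.3 -0.3 -1.6] j6 1.96 tilt [ 0.014 -0.001]
```

Emit:
step_arm([
  [0,0,-1,0,0],
  [0,0,-3,0,0],
  [0,0,-4,0,0],
  [0,0,-4,0,0],
  [0,0,-4,0,0],
  [0,0,-1,0,0],
  [0,0,0,0,0],
])

```text
time_s: 21.0
eef_pos: [0.449, 0.2038, 0.1829]
tcp_rot: [[1.0, -0.004, 0.013], [-0.004, -1.0, -0.001], [0.013, 0.001, -1.0]]
force: [-0.7, 0.0, -0.6]
width: 0.0352
```

Emit:
step_arm([
  [3.3,4.6,0,0,0],
  [3.3,4.6,0,0,0],
  [3.3,4.6,0,0,0],
  [3.3,4.6,0,0,0],
  [2.5,3.3,0,0,0],
  [0,0,0,0,0],
  [0,0,0,0,0],
])

```text
time_s: 21.88
eef_pos: [0.6011, -0.0189, 0.1674]
tcp_rot: [[1.0, -0.0, -0.011], [-0.0, -1.0, 0.0], [-0.011, -0.0, -1.0]]
force: [-0.4, -0.1, -1.0]
width: 0.0351
```

```bash
python3 go.py .6255 -.0347 .16 0
```

```text
t 21.88 p [ 0.6011 -0.0189  0.1674] yaw -0.0 delta cm [2.45 1.58 0.72] turn -0.0 w 0.0351 F [-0.4 -0.1 -1. ] j6 1.5 tilt [-0.011  0.   ]
```

Emit:
step_arm([
  [1.2,0.8,0.4,0,0],
  [1.2,0.8,0.4,0,0],
  [0,0,0.5,0,0],
  [0,0,0,0,0],
  [0,0,0,0,0],
])

```text
time_s: 22.5
eef_pos: [0.6245, -0.0327, 0.1516]
tcp_rot: [[1.0, 0.004, -0.014], [0.004, -1.0, 0.001], [-0.014, -0.001, -1.0]]
force: [0.3, -0.3, -1.0]
width: 0.0352
```

```bash
python3 go.py .6255 -.0347 .125 0
python3 - <<'E'
from h import *
np.set_printoptions(precision=4,suppress=True)
c=read_camera("side");z=status.get_state()["eef_pos"][2]-.006
for d in models.trace("side","collar")[:2]:
    ys,xs=np.nonzero(d["mask"]); uv=((xs.min()+xs.max())/2,(ys.min()+ys.max())/2); print(round(float(d["score"]),2),xs.min(),xs.max(),ys.min(),ys.max(),xs.size,at_z(c,uv,z+.008))
for d in models.tip_of("side","pin_top")[:1]: print("pin",d["position"],at_z(c,d["position"],.109))
print(project(c,[[.6241,-.0347,z],[.6241,-.0347,.109]]))
cv2.imwrite("pics/c8.png",cv2.resize(c["pixels"][180:250,280:350],(600,600),interpolation=cv2.INTER_CUBIC))
E
```

```text
t 22.5 p [ 0.6245 -0.0327  0.1516] yaw 0.004 delta cm [0.14 0.21 2.66] turn 0.004 w 0.0352 F [ 0.3 -0.3 -1. ] j6 1.48 tilt [-0.014  0.001]
pin [311.3, 221.1] [ 0.6276 -0.0341  0.109 ]
[[313.1341 205.9499]
 [312.9755 221.1498]]
```

View pics/c8.png

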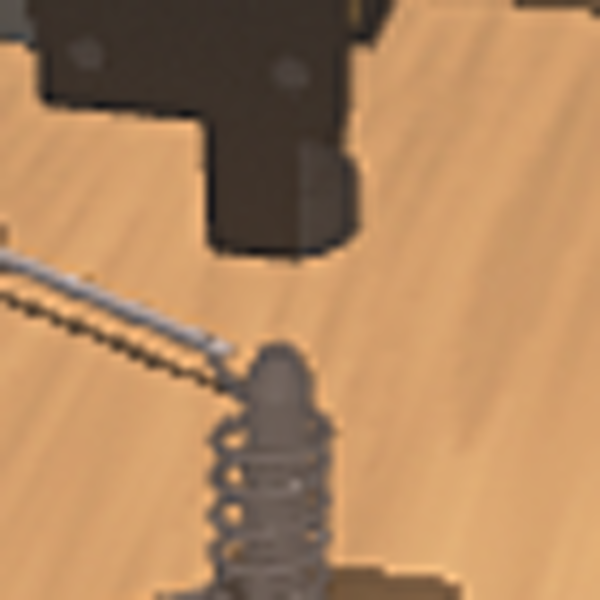

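Collar right edge is at crop (358,190), which puts its centre at about 283 against the pin at 279. It needs about 1–3 mm in +x, and 2 mm in y from the TCP reading.

Emit:
step_arm([
  [0.2,0.2,0.5,0,0],
  [0,0,0.7,0,0],
  [0,0,0.7,0,0],
  [0,0,0.7,0,0],
  [0,0,0.3,0,0],
  [0,0,0,0,0],
])

```text
time_s: 23.4
eef_pos: [0.6257, -0.0348, 0.1203]
tcp_rot: [[1.0, 0.003, -0.014], [0.003, -1.0, 0.001], [-0.014, -0.001, -1.0]]
force: [0.1, -0.3, -1.0]
width: 0.0351
```

```bash
python3 go.py .6265 -.0347 .097 0
```

```text
t 23.4 p [ 0.6257 -0.0348  0.1203] yaw 0.003 delta cm [ 0.12 -0.01  2.33] turn 0.003 w 0.0351 F [ 0.1 -0.3 -1. ] j6 1.47 tilt [-0.014  0.001]
```

Emit:
step_arm([
  [0.1,0,0.4,0,0],
  [0,0,0.4,0,0],
  [0,0,0.3,0,0],
  [0,0,0.3,0,0],
  [0,0,0,0,0],
])

```text
time_s: 24.02
eef_pos: [0.6269, -0.0348, 0.1059]
tcp_rot: [[1.0, 0.003, -0.013], [0.003, -1.0, 0.001], [-0.013, -0.001, -1.0]]
force: [-0.5, -0.3, -0.5]
width: 0.035
```

```bash
python3 go.py .6265 -.0347 .0951 0
```

```text
t 24.02 p [ 0.6269 -0.0348  0.1059] yaw 0.003 delta cm [-0.03 -0.01  1.08] turn 0.003 w 0.035 F [-0.5 -0.3 -0.5] j6 1.47 tilt [-0.013  0.001]
```

Emit:
step_arm([
  [0,0,0.25,0,0],
  [0,0,0.25,0,0],
  [0,0,0.2,0,0],
  [0,0,0.2,0,0],
  [0,0,0,0,0],
])

```text
time_s: 24.65
eef_pos: [0.627, -0.0348, 0.0964]
tcp_rot: [[1.0, 0.004, -0.013], [0.004, -1.0, 0.001], [-0.013, -0.001, -1.0]]
force: [-0.3, -0.9, -0.5]
width: 0.0352
```

```bash
python3 go.py .6265 -.0347 .0951 0
```

```text
t 24.65 p [ 0.627  -0.0348  0.0964] yaw 0.004 delta cm [-0.04 -0.01  0.13] turn 0.004 w 0.0352 F [-0.3 -0.9 -0.5] j6 1.47 tilt [-0.013  0.001]
```

Emit:
step_arm([
  [0,0,0.12,0,0],
  [0,0,0.05,0,0],
  [0,0,0,0,0],
])

```text
time_s: 25.02
eef_pos: [0.6274, -0.0349, 0.0953]
tcp_rot: [[1.0, 0.003, -0.012], [0.003, -1.0, 0.001], [-0.012, -0.001, -1.0]]
force: [-0.1, 0.8, -1.2]
width: 0.0355
```

```bash
python3 go.py .6265 -.0347 .0951 0
```

```text
t 25.02 p [ 0.6274 -0.0349  0.0953] yaw 0.003 delta cm [-0.09 -0.02  0.02] turn 0.003 w 0.0355 F [-0.1  0.8 -1.2] j6 1.47 tilt [-0.012  0.001]
```

Emit:
step_arm([
  [0,0,0,0,0.65],
  [0,0,0,0,0.65],
  [0,0,0,0,0.65],
  [0,0,0,0,0.65],
  [0,0,-1,0,0.65],
  [0,0,-3,0,0.65],
  [0,0,-4,0,0.65],
  [0,0,-3,0,0.65],
  [-5,0,0,0,0.65],
  [-5,0,0,0,0.65],
])

```text
time_s: 26.28
eef_pos: [0.5305, -0.0355, 0.2138]
tcp_rot: [[1.0, 0.004, -0.007], [0.004, -1.0, -0.0], [-0.007, 0.0, -1.0]]
force: [-0.4, 0.1, -0.2]
width: 0.0572
```

Emit:
step_arm([
  [-4,-5,0,0,0.65],
  [0,-5,0,0,0.65],
  [0,-5,0,0,0.65],
  [0,-5,0,0,0.65],
  [0,0,0,0,0.65],
])

```text
time_s: 26.9
eef_pos: [0.4882, 0.1672, 0.2198]
tcp_rot: [[1.0, -0.0, 0.002], [-0.0, -1.0, 0.001], [0.002, -0.001, -1.0]]
force: [0.2, -0.4, -0.5]
width: 0.0573
```

```bash
python3 - <<'E'
from h import *
C={n:read_camera(n) for n in("side","top")}
s,t=C["side"]["pixels"],C["top"]["pixels"]
a=cv2.resize(s[205:285,272:352],(400,400),interpolation=cv2.INTER_CUBIC);b=cv2.resize(t[185:255,300:370],(400,400),interpolation=cv2.INTER_CUBIC)
cv2.imwrite("pics/c9.png",np.hstack([a,b]))
P=[[.625,-.0346,z] for z in(.089,.105,.109,.110)]
for n in C: print(n,project(C[n],P).round(1).tolist())
g=[cv2.imread(f"pics/{n}0.png") for n in("side","top")]
for n in("spare","pen_cup","owl","mirror","lid_box","shoe_brush","screwdriver","spray_can"):
    r={k:models.tip_of(k,n) for k in C}
    if r["side"] and r["top"]: print(n,tri([ray(C[k],r[k][0]["position"]) for k in C])[0].round(3))
E
python3 go.py .5 0 .2 0
```

```text
side [[312.5, 229.2], [312.5, 222.7], [312.6, 221.1], [312.6, 220.7]]
top [[337.0, 226.6], [337.2, 225.6], [337.3, 225.4], [337.3, 225.3]]
spare [ 0.633  0.28  -0.001]
owl [ 0.456 -0.045  0.014]
mirror [ 0.783  0.016 -0.008]
lid_box [0.761 0.154 0.006]
shoe_brush [ 0.424 -0.396  0.001]
screwdriver [ 0.767 -0.238 -0.006]
t 27.8 p [0.4882 0.1643 0.2187] yaw -0.005 delta cm [ 1.25 16.42  1.87] turn -0.005 w 0.0572 F [-0.  -0.7  0.7] j6 1.85 tilt [0. 0.]
```

View pics/c9.png

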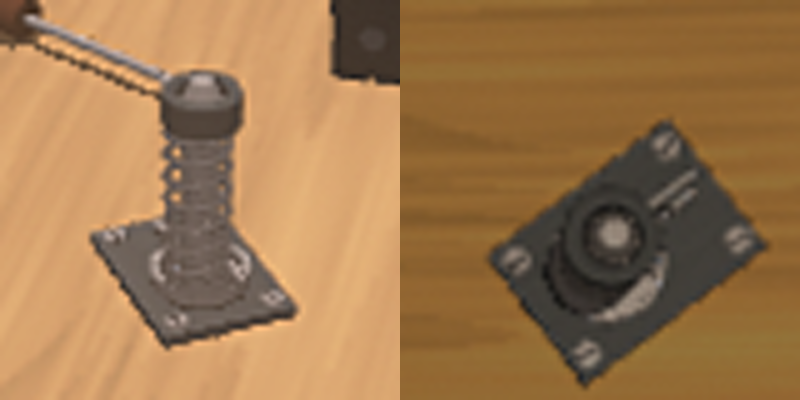

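The collar lies flat on the spring. Its top ring is centred at side px (312.4,222.6), against a prediction of (312.5,222.7) when fully seated, and the pin stands slightly out of it. Both legs lie along the notch direction. Handing in.

```bash
python3 -c "
from workcell import bot
print(bot.close_job())"
```

```text
the job is handed in; nothing more can be done
None
```

The spring is on the pivot pin and looks fully down in the cup, with its longer leg in the notch. The collar lies flat on the spring. I let go, backed the arm away and handed the job in at about 28 s.

- **Spring seated:** the gripper reached the height expected for the cup floor, 5 mm below where the leg would have rested on the rim. Contact forces stayed under about 2 N. In the top view both legs lie along the plate axis towards the notch.
- **Collar seated:** its top rim is at side-camera pixel (312.4, 222.6), against a predicted (312.5, 222.7). A spring 5 mm too high would have put it about 2 px higher. The pin's end still shows just above the collar.
- **Other things on the shelf:** the spare spring, mirror, lid box and shoe brush were found within about 6 mm sideways of where they started. That is the scatter of the networks, and the arm passed well above all of them.
- **Checks that disagreed or gave nothing:**
    - The screwdriver's estimate moved about 15 mm. The pictures show it unmoved, so I put this down to the network.
    - The owl's height estimate was about 10 mm off.
    - The pen cup and spray can were not found by both cameras in the last check, so I have no final position for them.

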